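Clear the steriliser lid and hold it open at 50 degrees

TASK

Clear the lid of the white instrument steriliser: set the capped jar standing in the rectangular tray and the open steel ring standing in the round dish, without dropping them. Then, with the gripper, raise the lid (its handle is at the front) to 50 degrees from shut and hold it there so that a colleague can reach in: it falls shut by itself, so finish while still holding it. Leave everything else on the bench where it is.

Things in the scene. Friction and masses are not known exactly. Their poses are not given: they have to be found in the camera images.
- steriliser: white box fixed to the bench, 180 (x) x 240 (y) x 80 mm high without lid; origin at the centre of its underside on the bench, x from its front (the handle side, towards the robot) to its back (hinge side), z up. It may be turned by up to 0.25 rad.
- lid (a joint): angle of the steel lid about its hinge in rad: 0 = shut and level, growing as its front edge rises; 50 degrees = 0.873; stop at 1.40. The lid (180 x 240 x 6 mm, about 0.4 kg, may vary by 30%) swings freely and always falls shut when let go. Shut, its top is 86 mm above the bench.
- lid_hinge (a point): middle of the lid's hinge line, at the top of the steriliser's back edge, 80 mm above the bench; the hinge line runs along the steriliser's y. Its axes turn with the lid: x from handle to hinge, z out of the lid's top.
- lid_handle (a point): grip point on the axis of the lid's black handle, a round rod 16 mm thick sticking out 60 mm forward from a small steel mount at the middle of the lid's front edge; 222 mm from the hinge line, 30 mm from the rod's end, 82 mm above the bench when shut. Free beside and below; pinched from both sides (along the steriliser's y) it pivots between the pads as the lid turns. Axes as lid_hinge.
- jar: capped amber glass jar with white cap, 44 mm across up to about 38 mm height, then a shoulder and a cap 40 mm across from 44 to 60 mm; 60 mm high, about 0.11 kg; stands on the lid at the start; origin at the centre of its underside, z up.
- ring: plain steel ring (short open tube), 48 mm outside, 38 mm inside, 50 mm high, about 0.12 kg; stands on the lid at the start; origin at the centre of its lower end, z along its axis.
- tray: white rectangular open tray, 150 (x) x 130 (y) x 30 mm high, walls and floor 4 mm, fixed to the bench left or right of the steriliser; origin at the centre of its underside.
- dish: round aluminium dish, 132 mm across, 30 mm high, wall 4 mm, floor about 5 mm thick, fixed to the bench on the other side; origin at the centre of its underside.
- wash_bottle: white plastic bottle, 54 mm across, 150 mm high; bystander, to be left alone; origin at the centre of its underside
- beaker: clear open glass beaker, 64 mm across, 80 mm high; bystander, to be left alone; origin at the centre of its underside
- glue_bottle: small white bottle with paper label and yellow cap, 32 mm across, 60 mm high; bystander, to be left alone; origin at the centre of its underside
- screwdriver: screwdriver lying flat, about 150 mm long; bystander, to be left alone; origin at its middle on the bench
- pen_cup: white ceramic cup of pens, 72 mm across, 145 mm high; bystander, to be left alone; origin at the centre of its underside
- timer: flat black timer, 50 x 65 x 22 mm; bystander, to be left alone; origin at the centre of its underside

How it is judged:
By the outcome, as a careful person would: the job done as asked, in the order asked, and still so for the second after the job is handed in, while the arm keeps its last pose, push and grip.
It also fails if it takes over 72 s, if anything falls off the work surface, if the arm or the gripper's body presses on something with over 40 N, if the wrist force passes 120 N, or if a joint passes its speed limit or range.

ROBOT

A 7-joint arm with a two-finger parallel gripper is mounted at the origin on the work surface. World frame = base frame: x ahead of the robot, y to its left, z up, the work surface at z = 0. Lengths are in m, angles in rad, forces in N, time in s.
With the tool pointing down it reaches from about 0.4 to 0.85 m from the base axis. Payload 10.4 kg.
Tool frame: the origin (TCP) lies on the centre line of the jaws, within the pads' length; the fingertips stand 17 mm ahead of it and the grasp point (between the pads) lies 2 mm behind it; x points along the fingers, z is the direction in which the jaws open and shut, and the axes are right-handed (so a half turn about x gives the same grasp; the last joint's range is limited). The gripper opens to 87 mm and grips with 3 to 60 N. Pads are 19 mm wide; open, the fingers measure 117 mm over their backs; the gripper's body (75 mm by 190 mm) begins 51 mm behind the grasp point.
Start: joints at [1.154, 0.332, -0.065, 1.46, 0.022, 1.35, -0.088], TCP at [0.24, -0.577, 0.2] pointing down, gripper open.
Joint ranges: [-2.6, 2.6], [-0.5, 2.12], [-1.47, 1.34], [0.16, 2.42], [-1.27, 4.41], [0.06, 2.06], [-2.6, 2.6]. Speed limits (rad/s): [2.22, 2.22, 2.79, 2.79, 3.14, 3.14, 3.14].

INTERFACE

Orientations are given as a unit quaternion [x, y, z, w].
In Python, from bench import r gives the robot as it stands. The module is installed in compiled form; this text tells all that it offers.
- The arm moves only by the tool arm_command, never from a script. Its argument "plan" is a list of rows, each a list of 4 numbers: the shift along the tool's x, y, z in mm, then the turn about the tool's x in degrees. A call has 1 to 20 rows; each row shifts and turns the commanded pose from where the row before left it, along the tool's axes as they then stand; what a row does not reach is not made up. A row lasts 1/8 s, in which the tool goes at most 62.5 mm and 10.7 degrees, less where a joint would pass 70% of its speed; a pose out of reach is approached as far as the arm can. A call with a gripper value outside its range is refused whole. "jaw" is the opening, from -1 (shut) to 1 (fully open), set as the call begins (left out, the last holds). The fingers move at their own pace and stop on an object; "force" is the grip in N (left out, the last holds). Time passes only in rows, so rows that do not move let the fingers close. It gives the time, the measured TCP pose, the force and the opening at its end, in the units of the state.
- r.read_state(): the state, without advancing time (a new reading comes with each control period).
- r.camera(name): name is "scene" or "top" or "wrist"; returns a dict with "frame" (400x640x3 uint8, blue, green, red), "fx", "fy", "cx", "cy" (pixels), "extrinsics" (4x4, takes a point from world to camera coordinates). Camera axes: x right, y down, z forward; pixel columns grow to the right and rows downward; lengths in m; the calibration is good to about 2 mm. A picture is of the moment at which its call begins. There is no depth.
- r.close_job(): hands the job in, once; it reports no verdict.
Trained networks look in a picture, given as the dict that the camera call returned (one of the last four; its "shot" number tells which), for a name from the list of things; names that differ only in an ending like _2 or _b are one class to them, and where a whole thing is asked for, a point or a joint stands for the part that bears it (a point fixed in the world has none). Each returns a list of dicts, best first, with "confidence" (0 to 1); they miss things now and then, are a little off and sometimes report something else, mostly with a low value. They report only what shows in the picture. A call takes as long as a camera call.
- r.find_in(picture, label): "xyz" ([x, y, z] in m, in world coordinates, good to about 4 mm: the middle of the surface that is visible of it).
- r.regions_of(picture, label): "mask" (400x640 bool, what is visible of it).
- r.spot_point(picture, label): "xyz" ([x, y, z] in m, in world coordinates, good to about 4 mm: a listed point, or the origin of a listed thing).
The state is a dict: "time": time; "joint_positions": joint angles; "joint_vel": joint speeds; "joint_torque": joint torques, N m; "ee_pos": TCP position; "eef_rot": TCP orientation; "ft_force": force on the tool from outside, world axes, zero at the start; "torque": the same for the moment, N m; "width": finger opening in m.
Only numpy, scipy, OpenCV 4.12 (cv2) and the standard library are available. Lean on these libraries where they do the work, as an engineer would, in place of code of your own. Each camera call takes 0.05 s, during which the arm holds its last target. There are 200 camera calls.

## Working session

There is one attempt and no reset: what is moved stays moved. The work goes in short steps, Python scripts to look and compute and a tool call to move; the robot and the scene stay as the last step left them, time stands still between calls to the robot, and variables do not carry over. Pictures are saved under pics/ and viewed, about 8 in all and at most 12, crops included, and the job is handed in when it is done.

Besides the shell and the picture viewer there is one more tool, called after ">>>" by a JSON object that holds its "op" and its "data", one argument or row to a line. arm_command: Moves the arm, as the interface text tells. Its arguments: {"type":"object","properties":{"plan":{"type":"array","items":{"type":"array","items":{"type":"number"}}},"jaw":{"type":"number"},"force":{"type":"number"}},"required":["plan"]}

```bash
mkdir -p pics; cat > h.py <<'E'
import numpy as np, cv2
from bench import r
from scipy.spatial.transform import Rotation as R
def pose():
    s=r.read_state(); return s,np.array(s["ee_pos"]),R.from_quat(s["eef_rot"]).as_matrix()
E
python3 - <<'E'
from h import *
s,p,M=pose()
print(s["time"],p,M.round(3),s["width"],s["ft_force"])
L=["steriliser","jar","ring","tray","dish","wash_bottle","beaker","glue_bottle","screwdriver","pen_cup","timer"]
ims=[]
for c in ["top","scene"]:
    k=r.camera(c); ims.append(k["frame"]); cv2.imwrite(f"pics/{c}0.png",k["frame"])
    for l in L+["lid_hinge","lid_handle"]:
        q=r.spot_point(k,l)[:2]; print(c,l,[(np.round(a["xyz"],3).tolist(),round(a["confidence"],2)) for a in q])
print(r.read_state()["time"])
E
```

```text
0.0 [ 0.23963349 -0.57676818  0.1994376 ] [[-0.001  0.923  0.384]
 [ 0.001  0.384 -0.923]
 [-1.    -0.    -0.001]] 0.08698194217591357 [-0.27580789  0.38547454  0.27496907]
top steriliser [([0.592, 0.018, 0.001], 0.96)]
top jar [([0.548, 0.068, 0.083], 0.53), ([0.68, 0.038, 0.082], 0.22)]
top ring [([0.589, -0.034, 0.091], 0.66)]
top tray [([0.487, 0.313, -0.004], 0.93), ([0.762, -0.26, 0.0], 0.48)]
top dish [([0.513, -0.312, 0.003], 0.55)]
top wash_bottle [([0.713, 0.268, 0.0], 0.74)]
top beaker []
top glue_bottle [([0.368, 0.156, 0.002], 0.43)]
top screwdriver [([0.312, -0.184, -0.002], 0.59), ([0.591, 0.017, 0.0], 0.59)]
top pen_cup [([0.692, 0.411, -0.002], 0.85)]
top timer [([0.303, 0.298, 0.0], 0.79)]
top lid_hinge [([0.679, 0.038, 0.08], 0.6)]
top lid_handle [([0.462, -0.017, 0.082], 0.91)]
scene steriliser [([0.594, 0.017, 0.0], 0.83), ([0.687, 0.411, 0.003], 0.62)]
scene jar [([0.548, 0.069, 0.084], 0.74), ([0.313, -0.189, 0.002], 0.45)]
scene ring [([0.549, 0.069, 0.087], 0.73), ([0.368, 0.158, -0.002], 0.7)]
scene tray [([0.487, 0.315, 0.0], 0.89), ([0.367, 0.158, -0.002], 0.16)]
scene dish [([0.513, -0.315, -0.004], 0.87)]
scene wash_bottle [([0.72, 0.266, -0.004], 0.97), ([0.588, 0.014, 0.001], 0.4)]
scene beaker [([0.756, -0.258, -0.003], 0.78), ([0.687, 0.411, 0.003], 0.4)]
scene glue_bottle [([0.369, 0.155, -0.004], 0.76), ([0.311, -0.189, 0.003], 0.26)]
scene screwdriver [([0.31, -0.189, 0.002], 0.74)]
scene pen_cup [([0.69, 0.412, 0.001], 0.64)]
scene timer [([0.301, 0.292, 0.004], 0.68)]
scene lid_hinge [([0.679, 0.039, 0.082], 0.57)]
scene lid_handle [([0.467, -0.015, 0.083], 0.75)]
1.4
```

View pics/top0.png

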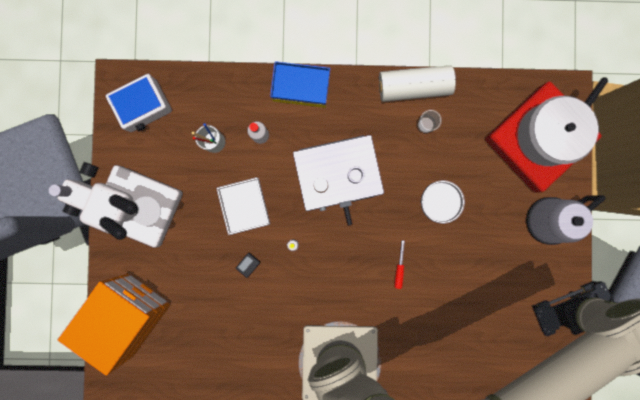

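View pics/scene0.png

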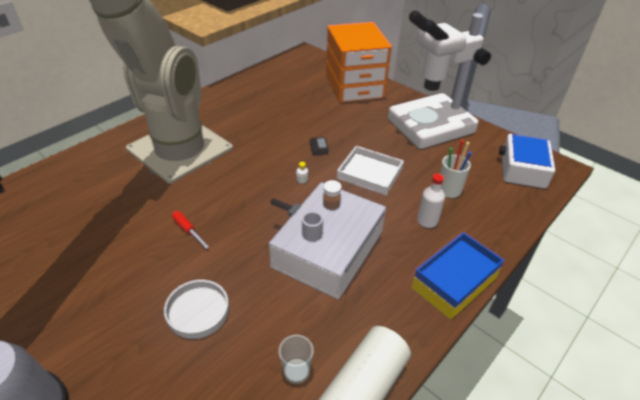

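Top view: the jar is at about (321,186), the ring at (355,175) and the handle at (347,213). The tray is on the left at (244,205) and the dish on the right at (442,201). The network estimates agree with this, giving a steriliser yaw of about 0.247 and a handle-to-hinge distance of 0.221. Next I align the yaw and go above the jar.

>>> {"op": "arm_command", "data": {
  "plan": [
    [0,0,0,8.4],
    [0,14,-17,0],
    [0,28.5,-34.3,0],
    [0,28.5,-34.3,0],
    [0,28.5,-34.3,0],
    [0,28.5,-34.3,0],
    [0,28.5,-34.3,0],
    [0,28.5,-34.3,0],
    [0,28.5,-34.3,0],
    [0,28.5,-34.3,0],
    [0,28.5,-34.3,0],
    [0,28.5,-34.3,0],
    [0,28.5,-34.3,0],
    [0,28.5,-34.3,0],
    [0,28.5,-34.3,0],
    [0,28.5,-34.3,0],
    [0,28.5,-34.3,0],
    [0,14,-17,0],
    [0,0,0,0]
  ],
  "jaw": 1,
  "force": 25
}}

```text
time: 3.78
ee_pos: [0.5474, 0.068, 0.2001]
eef_rot: [0.434, 0.559, -0.433, 0.558]
ft_force: [-0.7, -0.1, 0.1]
width: 0.087
```

```bash
cat >> h.py <<'E'
def to(name,t):
    s,p,M=pose(); d=M.T@(np.array(t)-p)*1000; print(name,"delta tool mm",d.round(1))
E
python3 - <<'E'
from h import *
s,p,M=pose(); print(s["time"],p.round(4),M.round(3).tolist(),np.round(s["joint_positions"],2))
k=r.camera("wrist"); cv2.imwrite("pics/w1.png",k["frame"])
for l in ["jar","ring","lid_handle","lid_hinge"]:
    for f in (r.spot_point,r.find_in):
        print(l,[(np.round(a["xyz"],4).tolist(),round(a["confidence"],2)) for a in f(k,l)[:2]])
to("jar",[.548,.068,.108])
E
```

```text
3.775 [0.5474 0.068  0.2001] [[-0.0, 0.969, 0.248], [0.001, 0.248, -0.969], [-1.0, 0.0, -0.001]] [ 0.36  0.23 -0.65  1.63  0.14  1.33 -1.63]
jar [([0.548, 0.0676, 0.083], 0.96)]
jar [([0.5557, 0.0692, 0.1441], 0.89), ([0.6124, 0.0236, 0.0832], 0.35)]
ring [([0.5854, -0.0318, 0.0841], 0.62)]
ring [([0.5833, -0.0368, 0.1239], 0.91), ([0.6935, 0.2574, 0.012], 0.75)]
lid_handle [([0.4609, -0.0116, 0.0837], 0.94)]
lid_handle []
lid_hinge [([0.6799, 0.0379, 0.0804], 0.84)]
lid_hinge [([0.6123, 0.0217, 0.0872], 0.96)]
jar delta tool mm [92.4  1.3 -2.3]
```

View pics/w1.png

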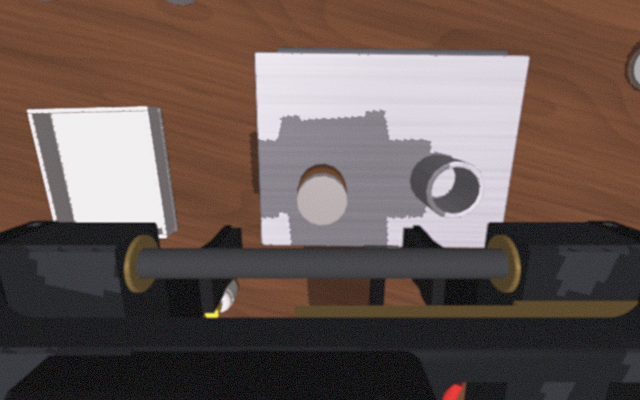

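The wrist view shows the jar centred between the fingers at (322,195), the ring at right (453,188), and the jaws square to the box. I go down and grip.

>>> {"op": "arm_command", "data": {
  "plan": [
    [10,0,0,0],
    [18,1,-1,0],
    [18,0,-1,0],
    [18,0,0,0],
    [14,0,0,0],
    [8,0,0,0],
    [5,0,0,0],
    [0,0,0,0]
  ]
}}

```text
time: 5.22
ee_pos: [0.5478, 0.0683, 0.1093]
eef_rot: [0.435, 0.558, -0.435, 0.558]
ft_force: [0.4, 0.0, 0.3]
width: 0.0868
```

>>> {"op": "arm_command", "data": {
  "plan": [
    [0,0,0,0],
    [0,0,0,0],
    [0,0,0,0],
    [0,0,0,0],
    [0,0,0,0],
    [0,0,0,0]
  ],
  "jaw": -1,
  "force": 25
}}

```text
time: 5.98
ee_pos: [0.5478, 0.0683, 0.1093]
eef_rot: [0.435, 0.558, -0.435, 0.558]
ft_force: [-0.1, -0.6, 0.6]
width: 0.0393
```

>>> {"op": "arm_command", "data": {
  "plan": [
    [-8,0,0,0],
    [-16,0,0,0],
    [-20,0,0,0],
    [-20,0,0,0],
    [-16,0,0,0],
    [-10,0,0,0],
    [0,0,0,0]
  ]
}}

```text
time: 6.85
ee_pos: [0.5481, 0.0683, 0.1999]
eef_rot: [0.435, 0.558, -0.434, 0.558]
ft_force: [-0.2, -0.1, -0.8]
width: 0.0394
```

```bash
python3 - <<'E'
from h import *
s,p,M=pose(); print(s["time"],p.round(4),s["width"],np.round(s["ft_force"],2))
to("tray above",[.487,.314,.15]); to("tray",[.487,.314,.03])
k=r.camera("top"); m=r.regions_of(k,"tray")[0]["mask"].astype(np.uint8)
print(cv2.minAreaRect(cv2.findNonZero(m)))
E
```

```text
6.85 [0.5481 0.0683 0.1999] 0.03943502863459144 [-0.18 -0.09 -0.78]
tray above delta tool mm [  49.8    0.8 -253.1]
tray delta tool mm [ 169.8    0.7 -253.2]
((242.94117736816406, 205.76470947265625), (48.50712203979492, 43.17134094238281), 75.96376037597656)
```

```bash
python3 - <<'E'
from h import *
k=r.camera("scene"); 
for l in ["jar","ring"]: print(l,[(np.round(a["xyz"],4).tolist(),round(a["confidence"],2)) for a in r.spot_point(k,l)[:2]])
cv2.imwrite("pics/s2.png",cv2.resize(k["frame"][60:300,220:480],None,fx=2.3,fy=2.3,interpolation=cv2.INTER_CUBIC))
E
```

```text
jar [([0.5486, 0.0703, 0.1757], 0.81), ([0.3701, 0.1549, -0.0043], 0.44)]
ring [([0.5853, -0.0286, 0.0833], 0.88)]
```

View pics/s2.png

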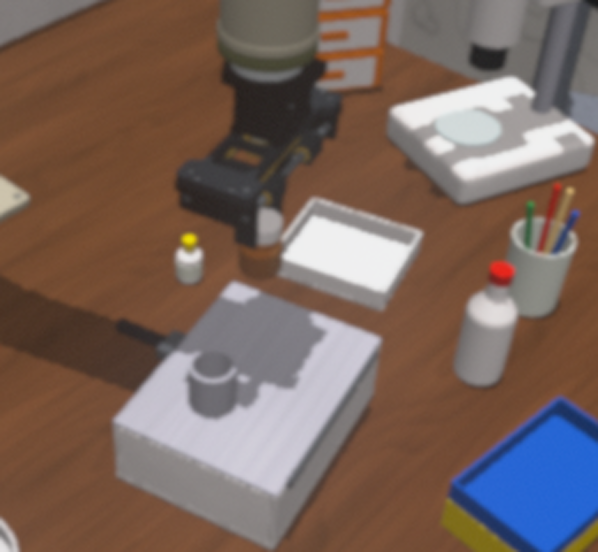

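The jar is held upright, with its bottom about 23 mm below the TCP. I carry it to the tray.

>>> {"op": "arm_command", "data": {
  "plan": [
    [0,0,-8,0],
    [0,0,-18,0],
    [0,0,-28,0],
    [0,0,-30,0],
    [0,0,-30,0],
    [0,0,-30,0],
    [0,0,-30,0],
    [0,0,-30,0],
    [0,0,-25,0],
    [0,1,-16,0],
    [0,0,-8,0],
    [10,0,0,0],
    [25,0,0,0],
    [30,0,0,0],
    [30,0,0,0],
    [25,0,0,0],
    [15,0,0,0],
    [8,0,0,0],
    [4,0,0,0],
    [0,0,0,0]
  ]
}}

```text
time: 9.6
ee_pos: [0.4871, 0.3139, 0.0526]
eef_rot: [0.435, 0.558, -0.434, 0.558]
ft_force: [-0.5, -0.0, -2.1]
width: 0.0394
```

```bash
python3 - <<'E'
from h import *
s,p,M=pose(); print(s["time"],p.round(4),s["width"],np.round(s["ft_force"],2),np.round(s["joint_positions"],2))
to("tray",[.487,.314,.0275])
E
```

```text
9.6 [0.4871 0.3139 0.0526] 0.039355771422512856 [-0.53 -0.01 -2.06] [-0.06  0.46 -0.73  1.72  0.34  1.09 -2.22]
tray delta tool mm [25.1 -0.1 -0.1]
```

>>> {"op": "arm_command", "data": {
  "plan": [
    [8,0,0,0],
    [8,0,0,0],
    [4,0,0,0],
    [2,0,0,0],
    [1,0,0,0],
    [1,0,0,0],
    [0,0,0,0],
    [0,0,0,0]
  ]
}}

```text
time: 10.6
ee_pos: [0.4869, 0.3139, 0.0283]
eef_rot: [0.435, 0.558, -0.435, 0.558]
ft_force: [-0.1, -0.0, -1.8]
width: 0.0393
```

>>> {"op": "arm_command", "data": {
  "plan": [
    [0.7,0,0,0],
    [0.5,0,0,0],
    [0,0,0,0],
    [0,0,0,0]
  ]
}}

```text
time: 11.1
ee_pos: [0.487, 0.3139, 0.0273]
eef_rot: [0.435, 0.558, -0.434, 0.558]
ft_force: [-1.6, -1.3, 3.3]
width: 0.0393
```

Contact at Fz +3.3. I open partway and retreat.

>>> {"op": "arm_command", "data": {
  "plan": [
    [0,0,0,0],
    [0,0,0,0],
    [0,0,0,0],
    [0,0,0,0]
  ],
  "jaw": 0.5
}}

```text
time: 11.6
ee_pos: [0.4868, 0.3138, 0.027]
eef_rot: [0.435, 0.558, -0.435, 0.558]
ft_force: [0.7, -0.4, -0.1]
width: 0.0638
```

>>> {"op": "arm_command", "data": {
  "plan": [
    [-6,0,0,0],
    [-16,0,0,0],
    [-28,0,0,0],
    [-35,0,0,0],
    [-35,0,0,0],
    [-30,0,0,0],
    [-20,0,8,0],
    [0,0,18,0],
    [0,1,30,0],
    [0,2,34,0],
    [0,2,34,0],
    [0,2,34,0],
    [0,2,34,0],
    [0,2,34,0],
    [0,2,34,0],
    [0,2,34,0],
    [0,2,30,0],
    [0,2,20,0],
    [0,0,10,0],
    [0,0,0,0]
  ]
}}

```text
time: 14.1
ee_pos: [0.5917, -0.0249, 0.1967]
eef_rot: [0.435, 0.558, -0.435, 0.558]
ft_force: [-0.4, 0.6, -0.5]
width: 0.0654
```

```bash
python3 - <<'E'
from h import *
s,p,M=pose(); print(s["time"],p.round(4),s["width"])
for c in ["wrist","scene","top"]:
    k=r.camera(c); cv2.imwrite(f"pics/{c}3.png",k["frame"])
    for l in ["jar","ring","lid_handle"]:
        print(c,l,[(np.round(a["xyz"],4).tolist(),round(a["confidence"],2)) for a in r.spot_point(k,l)[:2]])
to("ring",[.587,-.031,.109])
a=cv2.imread("pics/scene3.png")[100:300,150:460]; cv2.imwrite("pics/s3.png",np.vstack([cv2.resize(a,(465,300)),cv2.resize(cv2.imread("pics/wrist3.png"),(465,290))]))
E
```

```text
14.1 [ 0.5917 -0.0249  0.1967] 0.06542831606779025
wrist jar [([0.4896, 0.3146, -0.0014], 0.67), ([0.4643, -0.0119, 0.0844], 0.32)]
wrist ring [([0.5862, -0.0317, 0.0848], 0.55)]
wrist lid_handle [([0.4635, -0.0128, 0.0826], 0.89)]
scene jar [([0.4874, 0.3154, 0.0039], 0.6), ([0.4636, -0.0144, 0.0799], 0.38)]
scene ring [([0.5814, -0.0317, 0.085], 0.59)]
scene lid_handle [([0.4667, -0.0154, 0.0801], 0.62)]
top jar [([0.4908, 0.3123, 0.0047], 0.53), ([0.3008, 0.2944, 0.0031], 0.48)]
top ring [([0.4898, 0.314, 0.006], 0.26)]
top lid_handle [([0.4631, -0.0128, 0.087], 0.65)]
ring delta tool mm [88.1 -6.3  4.9]
```

View pics/s3.png

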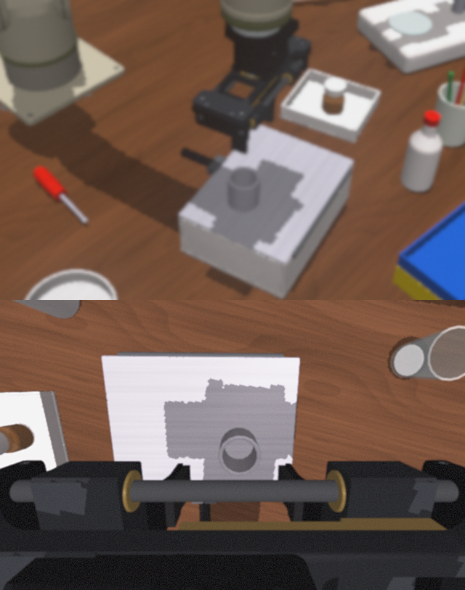

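The scene view shows the jar upright in the tray. In the wrist view the ring is slightly right of the jaw centre, which matches the ring estimate. I open fully and grasp the ring.

>>> {"op": "arm_command", "data": {
  "plan": [
    [0,-4,3,0],
    [0,-3.5,2,0],
    [10,0,0,0],
    [18,0,0,0],
    [20,0,0,0],
    [18,0,0,0],
    [12,0,0,0],
    [7,0,0,0],
    [3,0,0,0],
    [0,0,0,0]
  ],
  "jaw": 1
}}

```text
time: 15.95
ee_pos: [0.586, -0.0314, 0.1093]
eef_rot: [0.435, 0.558, -0.434, 0.558]
ft_force: [-0.3, 0.7, -0.5]
width: 0.087
```

>>> {"op": "arm_command", "data": {
  "plan": [
    [0,0,0,0],
    [0,0,0,0],
    [0,0,0,0],
    [0,0,0,0],
    [0,0,0,0],
    [0,0,0,0]
  ],
  "jaw": -1,
  "force": 25
}}

```text
time: 16.7
ee_pos: [0.5859, -0.0316, 0.1091]
eef_rot: [0.435, 0.558, -0.435, 0.558]
ft_force: [0.5, -0.7, 0.4]
width: 0.0468
```

>>> {"op": "arm_command", "data": {
  "plan": [
    [-6,0,0,0],
    [-14,0,0,0],
    [-20,0,0,0],
    [-20,0,0,0],
    [-16,0,0,0],
    [-8,0,0,0],
    [0,0,0,0]
  ]
}}

```text
time: 17.58
ee_pos: [0.5861, -0.0314, 0.1936]
eef_rot: [0.435, 0.558, -0.434, 0.558]
ft_force: [-0.4, -1.1, -0.9]
width: 0.0466
```

```bash
python3 - <<'E'
from h import *
s,p,M=pose(); print(s["time"],p.round(4),s["width"],np.round(s["ft_force"],2))
k=r.camera("scene"); cv2.imwrite("pics/s4.png",cv2.resize(k["frame"][60:300,220:480],None,fx=2.3,fy=2.3,interpolation=cv2.INTER_CUBIC))
for l in ["ring","dish"]: print(l,[(np.round(a["xyz"],4).tolist(),round(a["confidence"],2)) for a in r.spot_point(k,l)[:2]])
to("dish",[.513,-.3135,.03])
E
```

```text
17.575 [ 0.5861 -0.0314  0.1936] 0.04657656268761239 [-0.42 -1.12 -0.93]
ring [([0.5832, -0.0312, 0.167], 0.72), ([0.5126, -0.3121, -0.0029], 0.58)]
dish [([0.5121, -0.3109, -0.0011], 0.94)]
dish delta tool mm [ 162.4 -139.1  255.8]
```

View pics/s4.png

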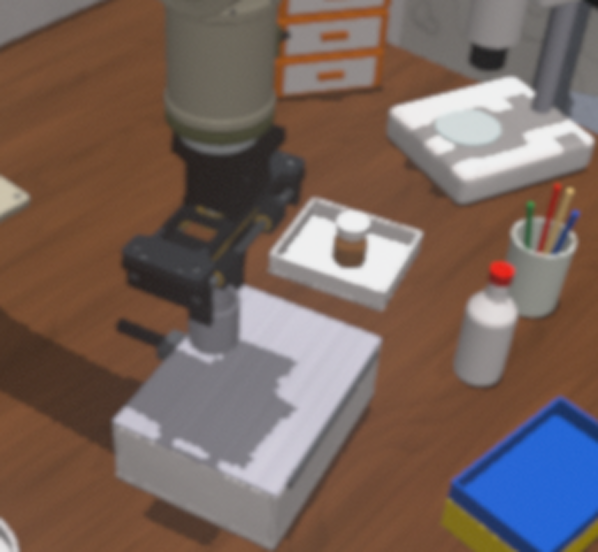

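The ring is held upright and the jar is standing in the tray at about (350,240) in the crop. I carry the ring to the dish.

>>> {"op": "arm_command", "data": {
  "plan": [
    [0,-4,7,0],
    [0,-10,18,0],
    [0,-15,28,0],
    [0,-17,32,0],
    [0,-17,32,0],
    [0,-17,32,0],
    [0,-17,32,0],
    [0,-16,30,0],
    [0,-14,24,0],
    [0,-8,14,0],
    [0,-4,6,0],
    [10,0,0,0],
    [25,0,0,0],
    [30,0,0,0],
    [30,0,0,0],
    [25,0,0,0],
    [15,0,0,0],
    [8,0,0,0],
    [4,0,0,0],
    [0,0,0,0]
  ]
}}

```text
time: 20.23
ee_pos: [0.5137, -0.3128, 0.0465]
eef_rot: [0.435, 0.558, -0.435, 0.558]
ft_force: [0.7, 1.2, -1.7]
width: 0.0461
```

>>> {"op": "arm_command", "data": {
  "plan": [
    [7,0,0,0],
    [5,0,0,0],
    [3,0,0,0],
    [1,0,0,0],
    [0,0,0,0],
    [0,0,0,0]
  ]
}}

```text
time: 20.98
ee_pos: [0.5136, -0.3128, 0.0302]
eef_rot: [0.435, 0.558, -0.435, 0.558]
ft_force: [-0.1, 0.5, -1.0]
width: 0.0469
```

>>> {"op": "arm_command", "data": {
  "plan": [
    [1,0,0,0],
    [0.7,0,0,0],
    [0.3,0,0,0],
    [0,0,0,0],
    [0,0,0,0]
  ]
}}

```text
time: 21.6
ee_pos: [0.5134, -0.3127, 0.0281]
eef_rot: [0.435, 0.558, -0.435, 0.558]
ft_force: [-1.2, -0.4, -0.3]
width: 0.0465
```

>>> {"op": "arm_command", "data": {
  "plan": [
    [0.6,0,0,0],
    [0,0,0,0],
    [0,0,0,0]
  ]
}}

```text
time: 21.98
ee_pos: [0.5135, -0.3128, 0.0281]
eef_rot: [0.434, 0.558, -0.435, 0.558]
ft_force: [-2.8, 1.3, 6.1]
width: 0.0467
```

>>> {"op": "arm_command", "data": {
  "plan": [
    [0,0,0,0],
    [0,0,0,0],
    [0,0,0,0],
    [0,0,0,0]
  ],
  "jaw": 0.5
}}

```text
time: 22.48
ee_pos: [0.5135, -0.3127, 0.0274]
eef_rot: [0.435, 0.558, -0.435, 0.558]
ft_force: [-0.1, -0.5, 0.1]
width: 0.0647
```

>>> {"op": "arm_command", "data": {
  "plan": [
    [-6,0,0,0],
    [-16,0,0,0],
    [-28,0,0,0],
    [-35,0,0,0],
    [-35,0,0,0],
    [-30,0,0,0],
    [-20,0,-8,0],
    [0,1,-20,0],
    [0,2,-30,0],
    [0,3,-34,0],
    [0,3,-34,0],
    [0,3,-34,0],
    [0,3,-34,0],
    [0,3,-34,0],
    [0,2,-30,0],
    [0,1,-18,0],
    [0,0,-6,0],
    [0,0,0,0]
  ]
}}

```text
time: 24.72
ee_pos: [0.4646, -0.0345, 0.1972]
eef_rot: [0.434, 0.558, -0.435, 0.558]
ft_force: [-0.8, -0.1, 0.1]
width: 0.0654
```

```bash
python3 - <<'E'
from h import *
s,p,M=pose(); print(s["time"],p.round(4),s["width"],np.round(s["ft_force"],2))
for c in ["wrist","scene","top"]:
    k=r.camera(c); cv2.imwrite(f"pics/{c}5.png",k["frame"])
    for l in ["jar","ring","lid_handle","lid_hinge"]:
        print(c,l,[(np.round(a["xyz"],4).tolist(),round(a["confidence"],2)) for a in r.spot_point(k,l)[:1]])
to("handle",[.459,-.0155,.081])
a=cv2.imread("pics/scene5.png")[100:350,130:460]; cv2.imwrite("pics/s5.png",np.vstack([cv2.resize(a,(465,300)),cv2.resize(cv2.imread("pics/wrist5.png"),(465,290))]))
E
```

```text
24.725 [ 0.4646 -0.0345  0.1972] 0.0653604308768324 [-0.77 -0.1   0.14]
wrist jar [([0.4892, 0.3136, -0.0016], 0.88)]
wrist ring [([0.5124, -0.3125, 0.0051], 0.83)]
wrist lid_handle [([0.4649, -0.0115, 0.0843], 0.89)]
wrist lid_hinge []
scene jar [([0.4877, 0.3125, 0.0055], 0.86)]
scene ring [([0.5094, -0.3101, 0.0016], 0.88)]
scene lid_handle [([0.7571, -0.259, -0.0051], 0.74)]
scene lid_hinge [([0.6805, 0.0379, 0.0806], 0.57)]
top jar [([0.4928, 0.3147, 0.0037], 0.43)]
top ring [([0.5117, -0.316, 0.0083], 0.5)]
top lid_handle [([0.4663, -0.0141, 0.0841], 0.56)]
top lid_hinge [([0.6771, 0.038, 0.0812], 0.81)]
handle delta tool mm [116.5  -1.1 -19.5]
```

View pics/s5.png

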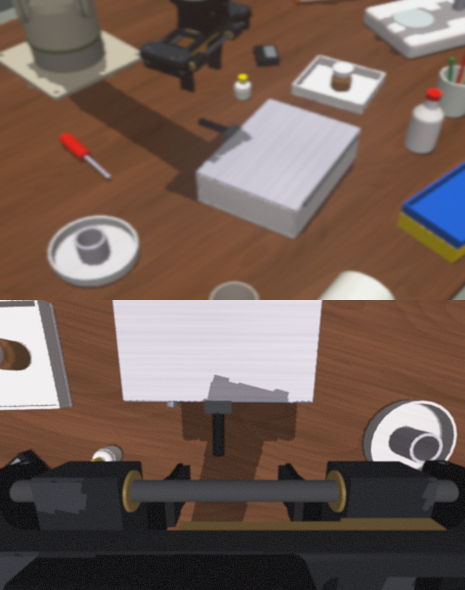

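The ring stands upright in the dish and the jar in the tray. In the wrist view the handle is at (219,435), about 20 mm left of the jaw centre. I centre, open and descend.

>>> {"op": "arm_command", "data": {
  "plan": [
    [0,-1,-7,0],
    [0,-1,-9,0],
    [0,0,-5,0],
    [12,0,0,0],
    [22,0,0,0],
    [25,0,0,0],
    [25,0,0,0],
    [18,0,0,0],
    [10,0,0,0],
    [5,0,0,0],
    [0,0,0,0]
  ],
  "jaw": 1
}}

```text
time: 26.85
ee_pos: [0.4578, -0.0143, 0.0805]
eef_rot: [0.435, 0.558, -0.435, 0.558]
ft_force: [0.5, -0.3, 0.6]
width: 0.0869
```

>>> {"op": "arm_command", "data": {
  "plan": [
    [0,0,0,0],
    [0,0,0,0],
    [0,0,0,0],
    [0,0,0,0],
    [0,0,0,0],
    [0,0,0,0],
    [0,0,0,0],
    [0,0,0,0]
  ],
  "jaw": -1,
  "force": 30
}}

```text
time: 27.85
ee_pos: [0.4577, -0.0142, 0.0804]
eef_rot: [0.434, 0.558, -0.435, 0.558]
ft_force: [0.8, 0.2, 0.2]
width: 0.0148
```

```bash
python3 - <<'E'
from h import *
s,p,M=pose(); print(s["time"],p.round(4),s["width"],np.round(s["ft_force"],2),np.round(s["torque"],2),np.round(s["joint_positions"],2))
g=p-M[:,0]*.002
u=M[:,1]; h=np.array([.679,.038,.08]); rad=(h-g)@u; dz=g[2]-.08; print("radius",rad,"lateral",(h-g)@M[:,2])
# arc in tool axes (x down, y toward hinge), 24 smooth steps
N=26; t=np.linspace(0,1,N+1); th=np.radians(50)*(3*t**2-2*t**3)
X=-(rad*np.sin(th)+dz*np.cos(th)); Y=-(rad*np.cos(th)-dz*np.sin(th))
print(np.c_[np.diff(X),np.diff(Y)].__mul__(1000).round(1).tolist())
E
```

```text
27.85 [ 0.4577 -0.0142  0.0804] 0.014835873368853456 [0.78 0.23 0.16] [-0.    0.02  0.05] [ 0.58  0.13 -0.68  2.    0.09  1.04 -1.46]
radius 0.2273590145523753 lateral 0.0035130939515375637
[[-0.9, 0.0], [-2.5, 0.0], [-4.0, 0.1], [-5.3, 0.3], [-6.5, 0.5], [-7.6, 0.9], [-8.5, 1.3], [-9.2, 1.7], [-9.8, 2.3], [-10.2, 2.9], [-10.4, 3.5], [-10.5, 4.1], [-10.4, 4.7], [-10.2, 5.2], [-9.8, 5.6], [-9.3, 6.0], [-8.6, 6.2], [-7.9, 6.2], [-7.1, 6.1], [-6.3, 5.8], [-5.4, 5.4], [-4.5, 4.8], [-3.6, 4.0], [-2.6, 3.0], [-1.6, 1.9], [-0.5, 0.7]]
```

Handle gripped, width 15 mm. I raise along the arc, first half.

>>> {"op": "arm_command", "data": {
  "plan": [
    [-0.9,0,0,0],
    [-2.5,0,0,0],
    [-4,0.1,0,0],
    [-5.3,0.3,0,0],
    [-6.5,0.5,0,0],
    [-7.6,0.9,0,0],
    [-8.5,1.3,0,0],
    [-9.2,1.7,0,0],
    [-9.8,2.3,0,0],
    [-10.2,2.9,0,0],
    [-10.4,3.5,0,0],
    [-6,2.4,0,0],
    [-3,1.2,0,0],
    [0,0,0,0]
  ]
}}

```text
time: 29.6
ee_pos: [0.4743, -0.01, 0.1643]
eef_rot: [0.435, 0.558, -0.435, 0.558]
ft_force: [-0.3, -0.6, 0.1]
width: 0.0003
```

```bash
cat >> h.py <<'E'
def arc(N,deg=50):
    s,p,M=pose(); g=p-M[:,0]*.002; print(s["time"],p.round(4),s["width"],np.round(s["ft_force"],2),np.round(s["torque"],2))
    u=M[:,1]; h=np.array([.679,.038,.08]); d=(h-g)@u; z=g[2]-.08; L=np.hypot(d,z); a=np.arctan2(z,d)
    print("radius",L,"angle",np.degrees(a)); off=np.arctan2(.0024,.2274)
    t=np.linspace(0,1,N+1); th=a+(np.radians(deg)+off-a)*(3*t**2-2*t**3)
    print(np.c_[-np.diff(L*np.sin(th)),-np.diff(L*np.cos(th))].__mul__(1000).round(1).tolist())
E
python3 -c "
from h import *
arc(16)"
```

```text
29.6 [ 0.4743 -0.01    0.1643] 0.00032289640288929173 [-0.3  -0.61  0.06] [-0.01  0.03  0.04]
radius 0.22724258221610855 angle 22.322672144015296
[[-1.2, 0.5], [-3.3, 1.4], [-5.0, 2.3], [-6.5, 3.1], [-7.5, 4.0], [-8.2, 4.7], [-8.5, 5.5], [-8.6, 6.0], [-8.3, 6.4], [-7.7, 6.6], [-6.9, 6.4], [-6.0, 6.0], [-4.9, 5.3], [-3.7, 4.2], [-2.3, 2.7], [-0.8, 1.0]]
```

The width is now 0, so the handle slipped out. I look.

```bash
python3 - <<'E'
from h import *
for c in ["wrist","scene","top"]:
    k=r.camera(c); cv2.imwrite(f"pics/{c}6.png",k["frame"])
    for l in ["lid_handle","lid_hinge"]:
        print(c,l,[(np.round(a["xyz"],4).tolist(),round(a["confidence"],2)) for a in r.spot_point(k,l)[:2]])
a=cv2.imread("pics/scene6.png")[130:330,210:430]; cv2.imwrite("pics/s6.png",np.vstack([cv2.resize(a,(440,400),interpolation=cv2.INTER_CUBIC),cv2.resize(cv2.imread("pics/wrist6.png")[100:300],(440,150))]))
E
```

```text
wrist lid_handle [([0.4642, -0.0152, 0.0833], 0.96)]
wrist lid_hinge []
scene lid_handle [([0.4646, -0.0127, 0.0825], 0.87), ([0.5104, -0.3086, 0.0033], 0.47)]
scene lid_hinge [([0.6753, 0.0384, 0.0811], 0.58)]
top lid_handle [([0.6904, 0.4103, 0.0001], 0.69)]
top lid_hinge [([0.6909, 0.4081, -0.0001], 0.72), ([0.679, 0.0387, 0.0809], 0.64)]
```

View pics/s6.png

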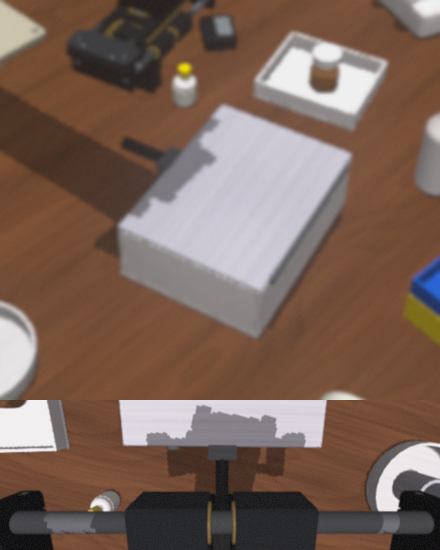

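The lid fell shut and the handle is still at its shut pose. I re-grasp about 5 mm lower with more force and test with a small lift.

>>> {"op": "arm_command", "data": {
  "plan": [
    [0,-4,0,0],
    [0,-6,0,0],
    [0,-4,0,0],
    [10,0,0,0],
    [18,0,0,0],
    [20,0,0,0],
    [20,0,0,0],
    [12,0,0,0],
    [6,0,0,0],
    [3,0,0,0],
    [0,0,0,0]
  ],
  "jaw": 1
}}

```text
time: 31.42
ee_pos: [0.4609, -0.0135, 0.0756]
eef_rot: [0.435, 0.558, -0.434, 0.558]
ft_force: [-0.2, -0.1, -0.4]
width: 0.0867
```

>>> {"op": "arm_command", "data": {
  "plan": [
    [0,0,0,0],
    [0,0,0,0],
    [0,0,0,0],
    [0,0,0,0],
    [0,0,0,0],
    [0,0,0,0],
    [0,0,0,0],
    [0,0,0,0]
  ],
  "jaw": -1,
  "force": 60
}}

```text
time: 32.42
ee_pos: [0.4607, -0.0135, 0.0753]
eef_rot: [0.435, 0.558, -0.435, 0.558]
ft_force: [1.0, 0.4, -0.3]
width: 0.0149
```

>>> {"op": "arm_command", "data": {
  "plan": [
    [-0.6,0,0,0],
    [-1,0,0,0],
    [-1.4,0,0,0],
    [-1,0,0,0],
    [0,0,0,0]
  ]
}}

```text
time: 33.05
ee_pos: [0.4608, -0.0135, 0.0795]
eef_rot: [0.435, 0.558, -0.435, 0.558]
ft_force: [-0.1, -0.4, 0.6]
width: 0.0006
```

```bash
python3 -c "
from h import *
arc(18)"
```

```text
33.05 [ 0.4608 -0.0135  0.0795] 0.0005637547366055339 [-0.05 -0.38  0.62] [ 0.02 -0.06  0.04]
radius 0.22414836444772243 angle 0.37392505241683865
[[-1.8, 0.0], [-5.0, 0.1], [-7.8, 0.4], [-10.2, 1.0], [-12.1, 1.8], [-13.6, 2.8], [-14.6, 4.0], [-15.0, 5.3], [-15.0, 6.5], [-14.5, 7.5], [-13.5, 8.4], [-12.3, 8.8], [-10.7, 8.8], [-9.0, 8.3], [-7.2, 7.3], [-5.2, 5.8], [-3.2, 3.8], [-1.1, 1.3]]
```

```bash
python3 - <<'E'
from h import *
s,p,M=pose(); ims=[]
for c in ["wrist","scene","top"]:
    k=r.camera(c); E=np.array(k["extrinsics"]); f=k["frame"].copy()
    def px(P):
        q=E[:3,:3]@P+E[:3,3]; return q[:2]/q[2]*[k["fx"],k["fy"]]+[k["cx"],k["cy"]]
    c0=px(p); cv2.imwrite(f"pics/{c}7.png",f)
    print(c,"tcp",c0.round(1),"handle rod",px(np.array([.4645,-.0138,.082])).round(1),"end",px(np.array([.4355,-.0211,.082])).round(1),"radius cm px",np.round(px(p+[0,.01,0])-c0,1))
    w=90 if c!="wrist" else 160
    x0=int(np.clip(c0[0]-w,0,640-2*w)); y0=int(np.clip(c0[1]-w*.8,0,400-1.6*w)); print("crop",x0,y0,w)
    ims.append(cv2.resize(f[y0:y0+int(1.6*w),x0:x0+2*w],(400,320) if c!="top" else (375,300),interpolation=cv2.INTER_CUBIC))
b=np.zeros((320,800,3),np.uint8); b[:,:400]=ims[0]; b[:,400:]=ims[1]; d=np.zeros((280,800,3),np.uint8); d[:,:375]=ims[2][:280]
cv2.imwrite("pics/s7.png",np.vstack([b,d]))
print(r.read_state()["width"])
E
```

```text
wrist tcp [322.8 228.5] handle rod [324.8 224.4] end [324.7 269.7] radius cm px [-15.8  -3.8]
crop 162 100 160
scene tcp [280.8 204.6] handle rod [281.7 204.6] end [271.4 200.4] radius cm px [ 3. -2.]
crop 190 132 90
top tcp [348.  215.9] handle rod [348.1 214.7] end [350.4 224.4] radius cm px [-3.3 -0.1]
crop 257 143 90
0.000103683522793311
```

View pics/s7.png

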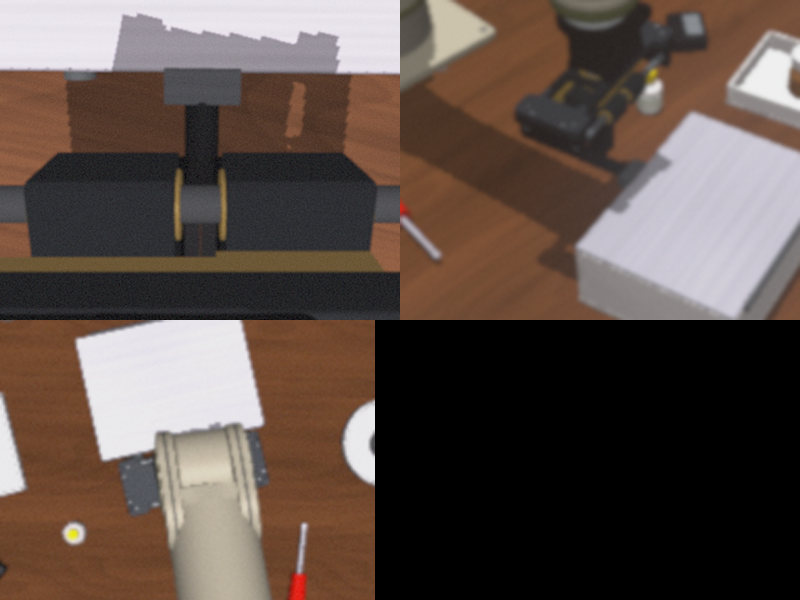

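In the wrist crop the rod runs under the closed jaws, and the lid is still shut. Looking back at the held-jar picture, the fingers covered only the cap (width 39 mm, not 44). So the real fingertips sit roughly 30 mm higher than the stated tool geometry, and the jaws closed above the rod. I go lower. This stays clear of the bench and the rod under either assumption.

>>> {"op": "arm_command", "data": {
  "plan": [
    [0,0,0,0],
    [0,0,0,0],
    [0,0,0,0],
    [0,0,0,0],
    [0,0,0,0],
    [0,0,0,0],
    [0,0,0,0],
    [0,0,0,0],
    [0,0,0,0],
    [4,0,0,0],
    [7,0,0,0],
    [7,0,0,0],
    [6,0,0,0],
    [4,0,0,0],
    [3,0,0,0],
    [1,0,0,0],
    [0,0,0,0]
  ],
  "jaw": 1
}}

```text
time: 35.33
ee_pos: [0.4608, -0.0135, 0.0474]
eef_rot: [0.435, 0.558, -0.435, 0.558]
ft_force: [0.5, 0.2, -0.1]
width: 0.087
```

>>> {"op": "arm_command", "data": {
  "plan": [
    [0,0,0,0],
    [0,0,0,0],
    [0,0,0,0],
    [0,0,0,0],
    [0,0,0,0],
    [0,0,0,0],
    [0,0,0,0],
    [0,0,0,0],
    [0,0,0,0],
    [0,0,0,0],
    [0,0,0,0],
    [0,0,0,0]
  ],
  "jaw": -1,
  "force": 40
}}

```text
time: 36.83
ee_pos: [0.4608, -0.014, 0.0474]
eef_rot: [0.435, 0.558, -0.435, 0.558]
ft_force: [2.1, -4.8, -1.1]
width: 0.0147
```

```bash
python3 - <<'E'
from h import *
s,p,M=pose(); print(s["time"],p.round(4),s["width"],np.round(s["ft_force"],2),np.round(s["torque"],2))
k=r.camera("wrist"); E=np.array(k["extrinsics"]); f=k["frame"]
for d in [-.06,-.05,-.04,-.03,-.02,-.01,0,.017]:
    P=p+M[:,0]*d; q=E[:3,:3]@P+E[:3,3]; print(d,(q[:2]/q[2]*[k["fx"],k["fy"]]+[k["cx"],k["cy"]]).round(0),q[2].round(3))
k2=r.camera("scene")["frame"][130:290,210:410]
cv2.imwrite("pics/s8.png",np.hstack([cv2.resize(f[60:380,160:480],(400,400)),cv2.resize(k2,(400,400),interpolation=cv2.INTER_CUBIC)]))
E
```

```text
36.825 [ 0.4608 -0.014   0.0474] 0.014689385487257022 [ 2.1  -4.78 -1.12] [-1.04 -0.38 -0.07]
-0.06 [323. 275.] 0.137
-0.05 [323. 265.] 0.147
-0.04 [323. 256.] 0.157
-0.03 [323. 248.] 0.166
-0.02 [323. 241.] 0.176
-0.01 [323. 234.] 0.186
0 [323. 229.] 0.196
0.017 [323. 220.] 0.212
```

View pics/s8.png

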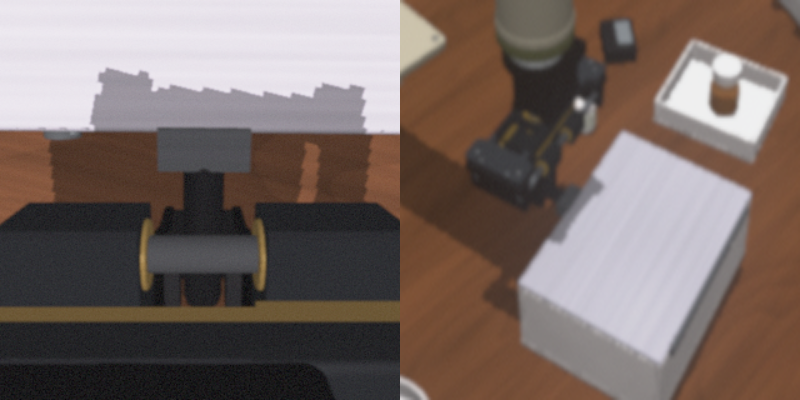

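Now the width stays at 14.7 mm after a full closing time, and the rod shows between the pads. A small test lift first.

>>> {"op": "arm_command", "data": {
  "plan": [
    [-1,0,0,0],
    [-2,0,0,0],
    [-3,0,0,0],
    [-3,0,0,0],
    [-1,0,0,0],
    [0,0,0,0],
    [0,0,0,0]
  ]
}}

```text
time: 37.8
ee_pos: [0.4612, -0.0139, 0.0574]
eef_rot: [0.435, 0.557, -0.435, 0.558]
ft_force: [4.0, -5.4, -3.2]
width: 0.0149
```

```bash
sed -i 's/g=p-M\[:,0\]\*.002; print/g=p-M[:,0]*.0348; print/' h.py; python3 -c "
from h import *
arc(19)"
```

```text
37.8 [ 0.4612 -0.0139  0.0574] 0.014864059258067294 [ 4.   -5.4  -3.21] [-1.1  -0.6  -0.04]
radius 0.22426167093008814 angle 3.123777235211979
[[-1.5, 0.1], [-4.2, 0.3], [-6.7, 0.6], [-8.7, 1.1], [-10.4, 1.8], [-11.8, 2.7], [-12.7, 3.6], [-13.2, 4.7], [-13.3, 5.7], [-13.1, 6.6], [-12.5, 7.4], [-11.6, 7.9], [-10.4, 8.1], [-9.1, 7.9], [-7.6, 7.3], [-6.1, 6.4], [-4.5, 5.0], [-2.8, 3.2], [-0.9, 1.1]]
```

The handle holds, carrying about 3 N. I raise along the arc.

>>> {"op": "arm_command", "data": {
  "plan": [
    [-1.5,0.1,0,0],
    [-4.2,0.3,0,0],
    [-6.7,0.6,0,0],
    [-8.7,1.1,0,0],
    [-10.4,1.8,0,0],
    [-11.8,2.7,0,0],
    [-12.7,3.6,0,0],
    [-8,2.8,0,0],
    [-4,1.5,0,0],
    [-1.2,0.4,0,0],
    [0,0,0,0]
  ]
}}

```text
time: 39.17
ee_pos: [0.4754, -0.0105, 0.1264]
eef_rot: [0.435, 0.557, -0.435, 0.558]
ft_force: [3.5, -5.2, -4.5]
width: 0.015
```

```bash
python3 -c "
from h import *
arc(16)"
```

```text
39.175 [ 0.4754 -0.0105  0.1264] 0.015008702345069156 [ 3.49 -5.17 -4.51] [-1.24 -0.56 -0.03]
radius 0.22450347597438683 angle 21.209376427371318
[[-1.2, 0.5], [-3.4, 1.4], [-5.2, 2.2], [-6.7, 3.1], [-7.8, 3.9], [-8.5, 4.8], [-8.8, 5.5], [-8.8, 6.1], [-8.5, 6.5], [-8.0, 6.7], [-7.2, 6.6], [-6.2, 6.2], [-5.0, 5.4], [-3.8, 4.3], [-2.4, 2.8], [-0.8, 1.0]]
```

>>> {"op": "arm_command", "data": {
  "plan": [
    [-1.2,0.5,0,0],
    [-3.4,1.4,0,0],
    [-5.2,2.2,0,0],
    [-6.7,3.1,0,0],
    [-7.8,3.9,0,0],
    [-8.5,4.8,0,0],
    [-8.8,5.5,0,0],
    [-8.8,6.1,0,0],
    [-8.5,6.5,0,0],
    [-8,6.7,0,0],
    [-7.2,6.6,0,0],
    [-6.2,6.2,0,0],
    [-5,5.4,0,0],
    [-3.8,4.3,0,0],
    [-2.4,2.8,0,0],
    [-0.8,1,0,0],
    [0,0,0,0],
    [0,0,0,0]
  ]
}}

```text
time: 41.42
ee_pos: [0.5394, 0.005, 0.218]
eef_rot: [0.434, 0.558, -0.436, 0.557]
ft_force: [0.3, -5.9, -3.1]
width: 0.015
```

```bash
python3 - <<'E'
from h import *
arc(2)
ims=[]
H=[];T=[]
for c in ["scene","top","wrist","scene"]:
    k=r.camera(c); ims.append(k["frame"])
    for l in ["lid_handle","lid_hinge","jar","ring"]:
        q=[(np.round(a["xyz"],4).tolist(),round(a["confidence"],2)) for a in r.spot_point(k,l)[:1]]; print(c,l,q)
E=0
cv2.imwrite("pics/s9.png",np.hstack([cv2.resize(ims[0][50:370,140:460],(400,400),interpolation=cv2.INTER_CUBIC),cv2.resize(ims[2][60:380,160:480],(400,400))]))
E
```

```text
41.425 [0.5394 0.005  0.218 ] 0.01495042646101951 [ 0.27 -5.95 -3.1 ] [-1.63  0.31 -0.02]
radius 0.22482360310802696 angle 50.22275600721629
[[-0.5, 0.6], [-0.5, 0.6]]
scene lid_handle [([0.541, 0.007, 0.2463], 0.89)]
scene lid_hinge [([0.6772, 0.0371, 0.0849], 0.69)]
scene jar [([0.4837, 0.3144, 0.0053], 0.9)]
scene ring [([0.5116, -0.3108, 0.0047], 0.8)]
top lid_handle []
top lid_hinge [([0.6782, 0.0349, 0.0808], 0.81)]
top jar [([0.4902, 0.3149, 0.0029], 0.64)]
top ring [([0.5128, -0.3112, 0.0067], 0.62)]
wrist lid_handle [([0.5399, 0.0051, 0.2514], 0.78)]
wrist lid_hinge [([0.677, 0.0364, 0.0812], 0.81)]
wrist jar [([0.4908, 0.3132, 0.0008], 0.76)]
wrist ring [([0.678, 0.0367, 0.0772], 0.59)]
scene lid_handle [([0.5421, 0.005, 0.2493], 0.96)]
scene lid_hinge [([0.6798, 0.0394, 0.0808], 0.58)]
scene jar [([0.4868, 0.316, 0.0028], 0.86)]
scene ring [([0.5089, -0.3134, 0.0033], 0.61)]
```

View pics/s9.png

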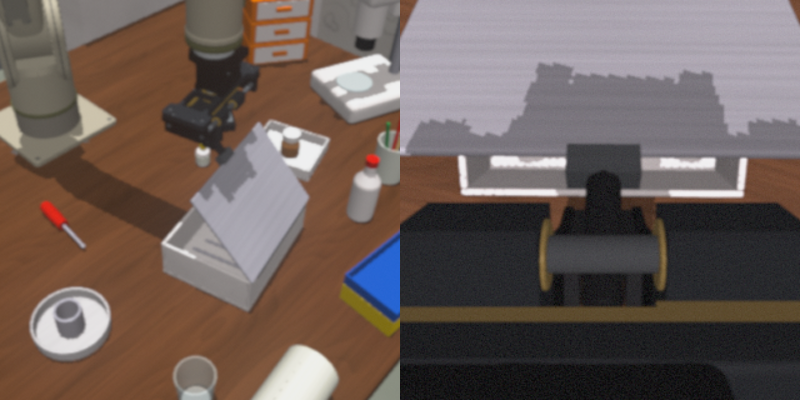

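The lid is up and held, the jar is in the tray and the ring is in the dish. Kinematics and the networks both give about 49.6°, so I nudge by 0.4°.

>>> {"op": "arm_command", "data": {
  "plan": [
    [-0.5,0.6,0,0],
    [-0.5,0.6,0,0],
    [0,0,0,0],
    [0,0,0,0],
    [0,0,0,0]
  ]
}}

```text
time: 43.05
ee_pos: [0.5405, 0.0053, 0.2189]
eef_rot: [0.434, 0.558, -0.436, 0.557]
ft_force: [0.9, -5.8, -3.3]
width: 0.0151
```

```bash
python3 - <<'E'
from h import *
arc(2)
hs=[]
for c in ["scene","wrist"]*3:
    q=r.spot_point(r.camera(c),"lid_handle")
    if q: hs.append(q[0]["xyz"])
h=np.median(hs,0); d=np.hypot(.6785-h[0],.038-h[1]); print(h.round(4),"angle",np.degrees(np.arctan2(h[2]-.08,d))-.52,"r",np.hypot(h[2]-.08,d))
k=r.camera("top")
for l,x in dict(wash_bottle=[.716,.267],beaker=[.757,-.259],glue_bottle=[.3685,.1555],screwdriver=[.311,-.187],pen_cup=[.691,.411],timer=[.302,.295]).items():
    print(l,x,[np.round(a["xyz"][:2],3).tolist() for cc in (k,) for a in r.spot_point(cc,l)[:1]])
E
```

```text
43.05 [0.5405 0.0053 0.2189] 0.015095606686960517 [ 0.86 -5.81 -3.25] [-1.65  0.31 -0.03]
radius 0.2248126028399047 angle 50.596839061587275
[[-0.0, 0.0], [-0.0, 0.0]]
[0.5422 0.0048 0.2491] angle 49.80093684263203 r 0.2197151337527754
wash_bottle [0.716, 0.267] [[0.712, 0.267]]
beaker [0.757, -0.259] [[0.761, -0.26]]
glue_bottle [0.3685, 0.1555] [[0.368, 0.154]]
screwdriver [0.311, -0.187] [[0.312, -0.187]]
pen_cup [0.691, 0.411] [[0.694, 0.41]]
timer [0.302, 0.295] [[0.302, 0.299]]
```

Both angle estimates agree (50.0° and 49.8°), the grip is stable and the bystanders haven't moved. I hand in.

```bash
python3 -c "
from h import *
print(r.close_job()); s=r.read_state(); print(s['time'],s['width'])"
```

```text
the job is handed in; nothing more can be done
None
the job is handed in; nothing more can be done
```

I set the jar upright in the rectangular tray and the ring upright in the round dish. Then I raised the lid by its handle and handed the job in at about 43 s with the gripper still holding it.

**Last checks:**
- **Lid angle:** 50.0° from the arm's position and 49.8° from the cameras, so they agree to within measurement error.
- **Grip:** steady at a 15 mm opening on the 16 mm rod, with about 3 N of load and about 6 N of sideways push from a slight off-centre grip.
- **Bystanders:** all six objects read where they started, within about 4 mm, which is the accuracy of the measurement.

**What went wrong:**
- **Handle missed twice:** the first two tries on the handle closed above the rod without touching it, and the lid appears to have stayed shut throughout.
- **Tool shorter than stated:** the real fingertips appear to sit about 30 mm higher than the tool description says. The jar also seems to have been carried by its cap, since the jaws read 39 mm rather than 44 mm. Gripping about 33 mm lower than my first try fixed the handle grasp.

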